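Check the brightness of the lab tablet with a contact light meter

TASK

The bench tablet is due its brightness check. First set the screen for the check: swivel it square over the foot of its stand, so that its lower edge runs parallel to the foot's front edge, and tilt it back to 60 degrees from upright, and let go of it. Then lift the light meter out of its dock and hold it with its sprung skirt flat on the pale test square, square to the glass, with the skirt's rim wholly inside the square and the skirt pressed lightly, about half-way in; finish while still holding the meter there: do not put it down, do not press it home against the glass, keep the screen as it was set, and leave the other things on the bench alone.

Things in the scene. Friction and masses are not known exactly. Their poses are not given: they have to be found in the camera images.
- stand: Stand of the tablet, a heavy oblong aluminium foot 170 (x) x 190 (y) x 12 mm; it does not move. Origin on the bench, on the upright swivel axis; z up, x points to the back of the stand (away from the viewer of the screen), so its front edge runs along y. A turntable on it carries the neck with the tilt hinge, whose level axis crosses the swivel axis 150 mm above the bench.
- neck (a joint): Swivel of the turntable, neck and tablet on the foot in rad: 0 = screen square over the foot (tablet's y along the foot's y), grows counter-clockwise seen from above, -0.9 to 0.9. It has friction (0.6 N m) and stays where it is left: a push of 6 N, 100 mm to one side of the middle, turns it.
- tablet (a joint): Tilt of the tablet in rad: 0 = upright, grows as the top edge goes back (away from the viewer), stops at 0 and 1.4; 60 degrees is 1.047. A friction hinge (0.9 N m): it stays where it is left, and needs about 12 N at the top edge.
- tablet_centre (a point): Centre of the tablet's glass front. The tablet is 250 mm wide (y), 174 mm high (z) and 8 mm thick; axes: x into the glass (the glass faces -x), z up along the glass to its top edge. The hinge axis lies 20 mm behind this point, along +x.
- patch_centre (a point): Centre of the test image on the glass: a pale square, 50 x 50 mm, with four short ticks round it on a dark grey screen; drawn within 45 mm sideways and 20 mm up or down of the screen's centre. Axes as the glass (x into the glass).
- dock: Dock of the light meter, a white block 92 x 84 x 26 mm with a round bore 42 mm wide and 21 mm deep in its top; it does not move. Origin at the centre of its underside, z up.
- meter: Light meter, grey, 120 to 200 g, standing upright in the dock. Origin at the centre of the underside of its round collar (52 mm wide, 15 mm high), which rests on the dock's top; z up along its axis. Above the collar a grip with rounded edges, 52 mm (x) by 34 mm (y), from 15 to 77 mm above the origin, with a small display on top: take it across the 34 mm. The black skirt below reaches 14 mm below the origin.
- meter_face (a point): Centre of the flat end of the meter's skirt (black round sleeve, 33 mm wide), on the meter's axis 14 mm below the meter's origin while the skirt is out; z points up along the meter, away from what it touches.
- skirt (a joint): How far the sprung skirt is pushed into the meter, 0 (out) to 0.008 m (home). The spring gives 1.2 N at 0 and 6 N at 0.008.

How it is judged:
On the way, in this order (a step that is already met when the one before it is completed fails the run):
1. the screen stands square over its foot (within 5 degrees) and tilted back to 60 degrees (within 5) with the robot off it (value of joint tablet between 0.96 and 1.134 rad and value of joint neck between -0.087 and 0.087 rad and contact force between each of the arm, the fingers and tablet below 0.05 N), for 0.2 s.
2. the meter is lifted clear of its dock (height (world z) of meter_face above 0.032 m and contact force between the fingers and meter above 1 N), for 0.1 s.
At the end, for the whole second after the job is handed in: Fingers hold the meter at rest, skirt end within 9 mm of the test square's centre across and up (rim inside), square to the glass within 5 deg, skirt 1.5 to 6.8 mm in, 1 to 9 N on the glass; screen square and at 60 deg, each within 5, touched by nothing of the robot but the meter (all of step 1 and y of meter_face in the frame of patch_centre between -0.009 and 0.009 m and z of meter_face in the frame of patch_centre between -0.009 and 0.009 m and angle between the z axis of meter_face and the x axis of patch_centre, either way round below 0.087 rad and value of joint skirt between 0.0015 and 0.0068 m and contact force between meter and tablet between 1 and 9 N and contact force between the fingers and meter above 1 N and linear speed of meter below 0.02 m/s); the arm keeps its last pose, push and grip.
It fails at once if the meter is pressed hard (over 20 N) against the tablet (contact force between meter and tablet above 20 N).
It fails at once if a bystander is moved by more than 30 mm (distance of any of well_plate, petri_dish, sticky_pad, stain_jar, tall_vial, green_box, freezer_box from where it was at the start of the episode above 0.03 m).
It also fails if it takes over 64 s, if anything falls off the work surface, if the arm or the gripper's body presses on something with over 40 N, if the wrist force passes 120 N, or if a joint passes its speed limit or range.

ROBOT

A 7-joint arm with a two-finger parallel gripper is mounted at the origin on a cart in front of the work surface, level with it; the furniture and walls round the work are solid. World frame = base frame: x ahead of the robot, y to its left, z up, the work surface at z = 0. Lengths are in m, angles in rad, forces in N, time in s.
With the tool pointing down it reaches from about 0.35 to 0.9 m from the base axis. Payload 7.2 kg.
Tool frame: the origin (TCP) lies midway between the tips of the shut fingers; the grasp point (between the pads) lies 19 mm behind it (r.grip_depth is the distance from the TCP to the grasp point, in m); z points along the fingers, y is the line along which they close (so a half turn about z gives the same grasp; the last joint's range is limited). The gripper opens to 88 mm and grips with 3 to 60 N. Pads are 20 mm wide; open, the fingers measure 115 mm over their backs; the gripper's body (75 mm by 178 mm) begins 61 mm behind the grasp point.
Start: joints at [1.229, 0.411, -0.013, 1.596, 0.006, 1.134, -0.082], TCP at [0.169, -0.602, 0.223] pointing down, gripper open.
Joint ranges: [-2.95, 2.95], [-0.29, 1.99], [-1.47, 1.44], [0.14, 2.54], [-1.03, 4.17], [0.13, 1.85], [-2.86, 2.86]. Speed limits (rad/s): [2.39, 2.39, 3.01, 3.01, 3.14, 3.14, 3.14].

INTERFACE

Orientations are given as a unit quaternion [x, y, z, w].
In Python, from station import r gives the robot as it stands.
- The arm moves only by the tool play_rows, never from a script. Its argument "targets" is a list that holds one entry, the list of rows, each a list of 4 numbers: the shift along the tool's x, y, z scaled (see below), then the turn about the tool's z scaled (see below). A call has 1 to 5 rows; each row shifts and turns the commanded pose from where the row before left it, along the tool's axes as they then stand; what a row does not reach is not made up. The controller multiplies each number of a shift by 0.1 m and each number of a turn by 2 rad. A row lasts 1/10 s, in which the tool goes at most 50 mm and 8.59 degrees, less where a joint would pass 70% of its speed; a pose out of reach is approached as far as the arm can. A call with a number of a shift or a turn outside -1 to 1 is refused whole. A call with a gripper value outside its range is refused whole. "fingers" is the gripper's target within -1 to 1 (shut at 1, half-way at 0, fully open at -1), set as the call begins (left out, the last holds). The fingers move at their own pace and stop on an object; "newtons" is the grip in N (left out, the last holds). Time passes only in rows, so rows that do not move let the fingers close. It gives the time, the measured TCP pose, the force, the opening and the grip force at its end, in the units of the state.
- r.get_obs(): the state, without advancing time (a new reading comes with each control period).
- r.get_image(name): name is "side" or "top" or "wrist"; returns the picture (480x640x3 uint8, red, green, blue); there is no depth.
- r.camera_info(name): a dict with "fov_y" (degrees; the focal length in pixels is half the picture's height over the tangent of half this angle, whatever the lens; pixels are square), "cx", "cy" (the principal point, pixels), "D" ([k1, k2, p1, p2, k3] as OpenCV has them; the pictures are not rectified), "R" (3x3) and "t" (3): a world point X has camera coordinates R X + t; the wrist camera has in their place "tool_from_camera" (4x4, takes a point from camera to tool coordinates, whose origin is the TCP and whose axes are the flange's). Camera axes: x right, y down, z forward; pixel columns grow to the right and rows downward; lengths in m; the calibration is good to about 2 mm. A picture is of the moment at which its call begins: read the wrist's pose just before it. camera_info takes no time and is no camera call.
- r.sign_off(): hands the job in; it is judged then, once.
The state is a dict: "clock": time; "joint_pos": joint angles; "dq": joint speeds; "tau": joint torques, N m; "position": TCP position; "ee_rot": TCP orientation; "ft_force": force on the tool from outside, world axes, zero at the start; "moment": the same for the moment, N m; "gripper_width": finger opening in m; "gripper_force": force on a finger pad.
Only numpy, scipy, OpenCV 4.12 (cv2) and the standard library are available. Lean on these libraries where they do the work, as an engineer would, in place of code of your own. Each camera call takes 0.05 s, during which the arm holds its last target. There are 200 camera calls.

## Working session

There is one attempt and no reset: what is moved stays moved. The work goes in short steps, Python scripts to look and compute and a tool call to move; the robot and the scene stay as the last step left them, time stands still between calls to the robot, and variables do not carry over. Pictures are saved under pics/ and viewed, at most 10 in all, crops included, and the job is handed in when it is done.

Besides the shell and the picture viewer there is one more tool, called after "Request:" as a command line: name --argument value ..., lists and objects as JSON in quotes. play_rows: Moves the arm, as the interface text tells. Its arguments: {"type":"object","properties":{"targets":{"type":"array"},"fingers":{"type":"number"},"newtons":{"type":"number"}},"required":["targets"]}

```bash
ls; mkdir -p pics; python3 - <<'E'
from station import r
import cv2,json
for n in ("side","top"):
    cv2.imwrite(f"pics/{n}0.png",r.get_image(n)[:,:,::-1])
for n in ("side","top","wrist"): print(n,r.camera_info(n))
o=r.get_obs();print(o)
E
```

```text
pics
side {'fov_y': 54.78003685017335, 'cx': 316.44776857043723, 'cy': 238.38501159840354, 'D': array([-0.04133721,  0.        ,  0.        ,  0.        ,  0.        ]), 'R': array([[ 0.96006227, -0.27877842,  0.02372837],
       [-0.10157651, -0.42631734, -0.89885245],
       [ 0.26069648,  0.86054408, -0.43760853]]), 't': array([-0.60725083,  0.15377621,  0.74071843])}
top {'fov_y': 56.520840662231464, 'cx': 318.29398962790447, 'cy': 242.72503387437428, 'D': array([-0.11318442,  0.        ,  0.        ,  0.        ,  0.        ]), 'R': array([[-0.01730829, -0.9997968 , -0.01033329],
       [-0.99245938,  0.01843371, -0.12117996],
       [ 0.12134582,  0.00815796, -0.99257677]]), 't': array([0.00881676, 0.61550084, 0.90090042])}
wrist {'fov_y': 70.83233695567337, 'cx': 318.88518761570896, 'cy': 239.8722206191925, 'D': array([-0.04024022,  0.        ,  0.        ,  0.        ,  0.        ]), 'tool_from_camera': array([[ 2.05818278e-04, -9.62731903e-01, -2.70457466e-01,
         7.36350105e-02],
       [ 9.99999899e-01,  9.03440724e-05,  4.39407861e-04,
         2.39673777e-04],
     
[... 181 characters left out ...]
 'joint_pos': array([ 1.22879169,  0.4117957 , -0.01273881,  1.59697691,  0.00561642,
        1.1342726 , -0.08218389]), 'dq': array([ 0.00264429, -0.00132941,  0.00144769, -0.00166161,  0.00077189,
        0.00096933, -0.00023576]), 'tau': array([ 2.08852689e-03, -5.89105082e+01,  6.43595941e-01, -2.91712099e+01,
       -5.37829462e-02,  1.44944873e-02, -1.55750860e-05]), 'position': array([ 0.16884709, -0.60128568,  0.22190133]), 'ee_rot': array([ 9.90638348e-01,  1.36510662e-01, -1.47978329e-04, -6.92751882e-04]), 'ft_force': array([-0.6030179 , -0.03420878, -0.05223219]), 'moment': array([-0.01047341,  0.01337124,  0.00178216]), 'gripper_force': 0.0, 'gripper_width': 0.08771547798543802}
```

View pics/top0.png

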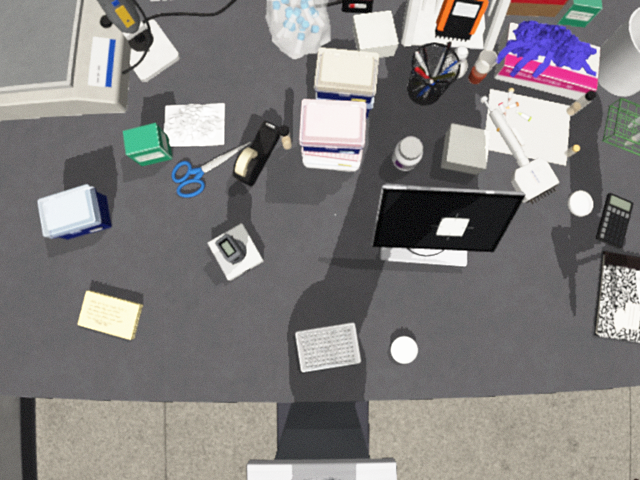

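View pics/side0.png

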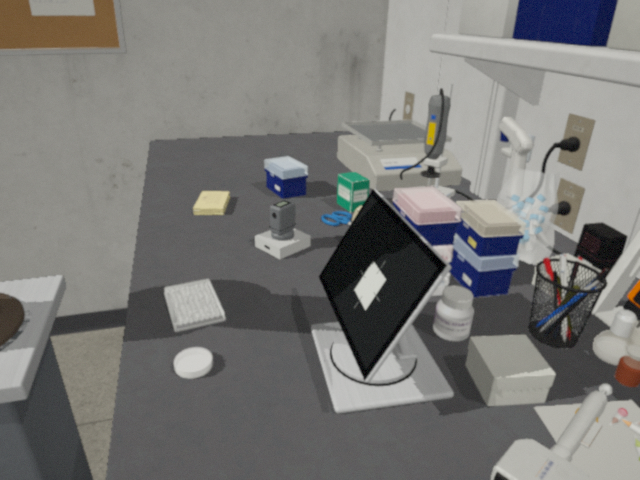

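```bash
python3 - <<'E'
import cv2,numpy as np
s=cv2.imread("pics/side0.png");t=cv2.imread("pics/top0.png")
def crop(im,x,y,w,h,k,step=20):
    c=cv2.resize(im[y:y+h,x:x+w],None,fx=k,fy=k,interpolation=cv2.INTER_CUBIC)
    for X in range(-(-x//step)*step,x+w,step):
        cv2.line(c,(int((X-x)*k),0),(int((X-x)*k),6),(0,0,255),1);cv2.putText(c,str(X),(int((X-x)*k),16),0,.35,(0,0,255))
    for Y in range(-(-y//step)*step,y+h,step):
        cv2.line(c,(0,int((Y-y)*k)),(6,int((Y-y)*k)),(0,0,255),1);cv2.putText(c,str(Y),(8,int((Y-y)*k)+4),0,.35,(0,0,255))
    return c
A=np.zeros((600,800,3),np.uint8)
a=crop(s,305,185,155,230,2.6);A[:a.shape[0],:a.shape[1]]=a
a=crop(t,200,215,70,70,4.2,10);A[:a.shape[0],410:410+a.shape[1]]=a
a=crop(s,248,190,68,70,4.2,10);A[300:300+a.shape[0],410:410+a.shape[1]]=a
cv2.imwrite("pics/A.png",A)
cv2.imwrite("pics/B.png",crop(t,360,175,175,105,4.5))
E
```

```text
(no output)
```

View pics/A.png

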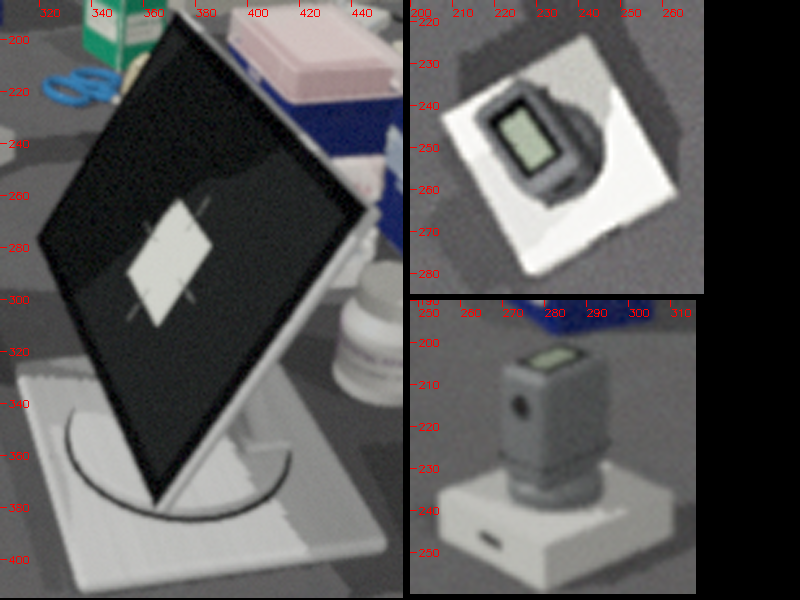

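View pics/B.png

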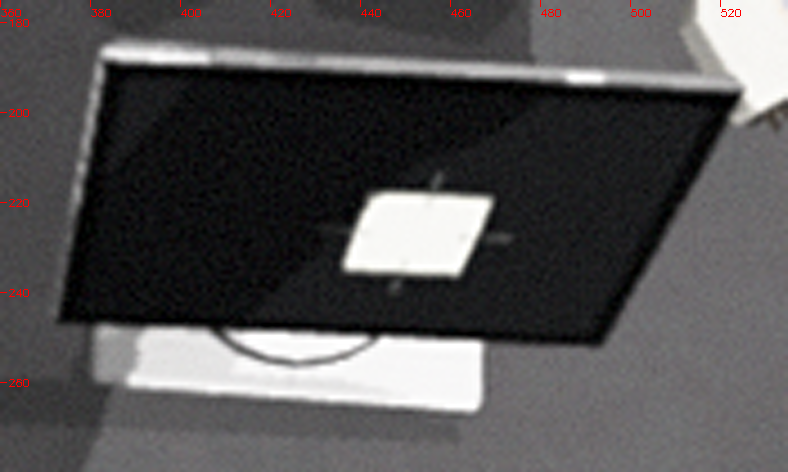

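```bash
cat > h.py <<'E'
import numpy as np,cv2
from station import r
from scipy.spatial.transform import Rotation as Rot
def cam(n,obs=None):
    c=r.camera_info(n);f=240/np.tan(np.radians(c['fov_y']/2))
    K=np.array([[f,0,c['cx']],[0,f,c['cy']],[0,0,1.]])
    if n=='wrist':
        T=np.eye(4);T[:3,:3]=Rot.from_quat(obs['ee_rot']).as_matrix();T[:3,3]=obs['position']
        W=np.linalg.inv(T@c['tool_from_camera']);return K,c['D'],W[:3,:3],W[:3,3]
    return K,c['D'],c['R'],c['t']
def proj(C,X): return cv2.projectPoints(np.atleast_2d(X).astype(float),cv2.Rodrigues(C[2])[0],C[3],C[0],C[1])[0].reshape(-1,2)
def hit(C,uv,z):
    p=cv2.undistortPoints(np.array(uv,float).reshape(-1,1,2),C[0],C[1]).reshape(-1,2)
    d=np.c_[p,np.ones(len(p))]@C[2]; o=-C[2].T@C[3]
    return o+d*((z-o[2])/d[:,2])[:,None]
def tabT(x,y,yaw,tilt):  # rotation, hinge point
    return Rot.from_euler('z',yaw).as_matrix()@Rot.from_euler('y',tilt).as_matrix(),np.array([x,y,.15])
def glass(p,yz):
    R,h=tabT(*p); yz=np.atleast_2d(yz); return h+np.c_[np.full(len(yz),-.02),yz]@R.T
CORN=np.array([[.125,-.087],[.125,.087],[-.125,.087],[-.125,-.087]]) # LL UL UR LR
E
cat > fit.py <<'E'
from h import *
from scipy.optimize import least_squares
S,T=cam('side'),cam('top')
gs=[[319.6,276.2],[373.5,189.6],[445.8,265.4],[364.6,378.5]]
gt=[[372.9,246.1],[382.9,188.8],[524.4,195.4],[493.8,251.9]]
ps=[[353.8,289.6],[374.2,261.9],[386.5,279.2],[365.4,310.4]]
pt=[[436,235],[441.8,217.7],[470,219],[462.7,236.6]]
sq=np.array([[1,-1],[1,1],[-1,1],[-1,-1]])*.025
def f(q):
    g=glass(q[:4],CORN);p=glass(q[:4],sq+q[4:6])
    return np.r_[proj(S,g)-gs,proj(T,g)-gt,proj(S,p)-ps,proj(T,p)-pt].ravel()
s=least_squares(f,[.5,-.2,0,.5,0,0],loss='soft_l1')
print(s.x,'tilt deg',np.degrees(s.x[2:4]));print(s.fun.reshape(-1,2).round(1).tolist())
print('corners',glass(s.x[:4],CORN).round(3).tolist())
print('foot top front',hit(T,[[381.1,259.9],[466.9,266.3]],.012).round(4), 'right',hit(T,[[467.3,252],[466.9,264]],.012).round(4))
print('foot side z0', hit(S,[[336.5,411.9],[453.1,394.6],[311.9,326.2]],0.006).round(4))
print('dock',hit(T,[[241.7,223.3],[263.8,260.2],[229,280.5],[207.6,243.1]],.026).round(4))
print('grip top',hit(T,[[227.4,247.9],[215.5,238.8],[226.2,234],[240.5,256],[229.8,262.6]],.103).round(4))
E
python3 fit.py
```

```text
[ 0.65198236 -0.23687559 -0.0691917   0.49599674 -0.01935723 -0.00979728] tilt deg [-3.96439236 28.41851995]
[[-1.6, 0.8], [-0.9, -2.4], [0.3, -0.4], [-1.5, 4.5], [-1.7, -0.3], [-0.3, -2.1], [2.6, -0.4], [0.2, 0.1], [0.6, 0.7], [-1.2, -0.6], [-1.0, 0.8], [-0.1, 0.1], [0.4, -1.7], [0.8, -0.7], [-0.5, -0.6], [-0.6, -1.9]]
corners [[0.602, -0.108, 0.083], [0.684, -0.114, 0.236], [0.667, -0.363, 0.236], [0.584, -0.357, 0.083]]
foot top front [[ 0.5789 -0.1365  0.012 ]
 [ 0.5613 -0.323   0.012 ]] right [[ 0.5923 -0.3256  0.012 ]
 [ 0.5662 -0.3233  0.012 ]]
foot side z0 [[ 0.566  -0.3235  0.006 ]
 [ 0.7328 -0.3367  0.006 ]
 [ 0.585  -0.1359  0.006 ]]
dock [[0.6621 0.1618 0.026 ]
 [0.5817 0.1143 0.026 ]
 [0.5398 0.1887 0.026 ]
 [0.6206 0.2356 0.026 ]]
grip top [[0.6006 0.176  0.103 ]
 [0.6191 0.1999 0.103 ]
 [0.6283 0.1786 0.103 ]
 [0.5842 0.1499 0.103 ]
 [0.5716 0.171  0.103 ]]
```

```bash
sed -i 's/g=glass(q\[:4\],CORN)/g=glass(q[:4],CORN-np.sign(CORN)*q[6])/; s/\[.5,-.2,0,.5,0,0\]/[.5,-.2,0,.5,0,0,0]/' fit.py; python3 fit.py | head -4
```

```text
[ 0.6521459  -0.23673428 -0.06140046  0.51462273 -0.0193231  -0.01035015
  0.00299466] tilt deg [-3.51798718 29.48571043]
[[-1.4, -0.1], [-0.9, 0.1], [-0.5, 0.4], [-0.9, 0.4], [0.1, -0.1], [1.0, -1.2], [-0.0, -0.8], [-0.5, -0.8], [0.3, 0.6], [-1.0, -0.4], [-0.6, 0.9], [-0.2, 0.1], [0.4, -1.4], [0.7, -0.9], [-0.6, -0.9], [-0.6, -1.9]]
corners [[0.6, -0.108, 0.084], [0.685, -0.114, 0.236], [0.67, -0.363, 0.236], [0.584, -0.358, 0.084]]
```

```bash
cat >> h.py <<'E'
def yaw(o=None):
    o=o or r.get_obs();x=Rot.from_quat(o['ee_rot']).as_matrix()[:,0];return np.degrees(np.arctan2(x[1],x[0]))
def plan(pos,a=None):
    """units: total turn first, then total shift in the turned tool frame"""
    o=r.get_obs();y=yaw(o);a=y if a is None else a
    d=np.array(pos)-o['position'];c,s=np.cos(np.radians(a)),np.sin(np.radians(a))
    print('yaw',round(y,2),'turn',round(np.radians(y-a)/2,4),'shift',(np.array([d[0]*c+d[1]*s,d[0]*s-d[1]*c,-d[2]])*10).round(3),'clock',o['clock'])
E
python3 -c "
from h import *
plan([.45,-.225,.27],-4.6)"
```

```text
yaw 15.69 turn 0.1771 shift [ 2.501 -3.976 -0.481] clock 0.1
```

Request:
play_rows --targets '[[[0,0,-0.16,0.059],[0,0,-0.16,0.059],[0,0,-0.16,0.059],[0.24,-0.4,0,0],[0.24,-0.4,0,0]]]' --fingers 1 --newtons 30

```text
clock: 0.6
position: [0.2229, -0.5255, 0.2704]
ee_rot: [0.999, -0.042, -0.0, 0.0]
ft_force: [1.7, -0.7, -0.6]
gripper_width: 0.0512
gripper_force: 0.0
```

Request:
play_rows --targets '[[[0.25,-0.4,0,0],[0.25,-0.4,0,0],[0.25,-0.4,0,0],[0.25,-0.4,0,0],[0.25,-0.4,0,0]]]'

```text
clock: 1.1
position: [0.3645, -0.3347, 0.2706]
ee_rot: [0.999, -0.04, -0.0, 0.0]
ft_force: [0.3, 0.4, -0.1]
gripper_width: 0.0112
gripper_force: 0.0
```

Request:
play_rows --targets '[[[0.25,-0.4,0,0],[0.25,-0.4,0,0],[0.25,-0.4,0,0],[0,0,0,0],[0,0,0,0]]]'

```text
clock: 1.6
position: [0.4484, -0.2221, 0.2703]
ee_rot: [0.999, -0.039, -0.0, -0.0]
ft_force: [-0.1, -0.2, -0.1]
gripper_width: 0.0005
gripper_force: 0.0
```

```bash
python3 -c "
from h import *
plan([.63,-.235,.2208],-4.6);print(r.get_obs()['position'],r.get_obs()['ft_force'])"
```

```text
yaw -4.44 turn 0.0014 shift [ 1.821 -0.017  0.495] clock 1.6
[ 0.44839069 -0.22208931  0.2702995 ] [-0.0844952  -0.20643697 -0.09780682]
```

Request:
play_rows --targets '[[[0.35,0,0.25,0],[0.45,0,0.25,0],[0.5,0,0,0],[0.45,0,0,0],[0.07,0,0,0]]]'

```text
clock: 2.1
position: [0.6309, -0.2387, 0.2191]
ee_rot: [0.999, -0.04, -0.001, -0.0]
ft_force: [-0.2, 0.7, -0.3]
gripper_width: 0.0003
gripper_force: 0.0
```

Request:
play_rows --targets '[[[0.05,0,0,0],[0.05,0,0,0],[0.05,0,0,0],[0.05,0,0,0]]]'

```text
clock: 2.5
position: [0.6478, -0.2397, 0.2222]
ee_rot: [0.999, -0.041, 0.0, 0.0]
ft_force: [-0.1, -0.7, 0.9]
gripper_width: 0.0005
gripper_force: 0.0
```

Request:
play_rows --targets '[[[0.05,0,0,0],[0.05,0,0,0],[0.05,0,0.0,0]]]'

```text
clock: 2.8
position: [0.6602, -0.2401, 0.221]
ee_rot: [0.999, -0.04, -0.004, -0.0]
ft_force: [-16.4, 2.7, 5.2]
gripper_width: 0.0005
gripper_force: 8.0
```

Request:
play_rows --targets '[[[0.07,0,0.03,0],[0.07,0,0.03,0],[0.07,0,0.04,0],[0.05,0,0.04,0],[0.0,0,0.0,0]]]'

```text
clock: 3.3
position: [0.687, -0.2418, 0.2075]
ee_rot: [0.999, -0.04, -0.003, -0.0]
ft_force: [-10.1, 2.0, 6.8]
gripper_width: 0.0005
gripper_force: 5.7
```

Request:
play_rows --targets '[[[0.04,0,0.03,0],[0.03,0,0.025,0],[0,0,0,0]]]'

```text
clock: 3.6
position: [0.6935, -0.2423, 0.2018]
ee_rot: [0.999, -0.04, -0.003, -0.0]
ft_force: [-11.6, 2.7, 5.2]
gripper_width: 0.0001
gripper_force: 5.4
```

Request:
play_rows --targets '[[[-0.2,0,-0.1,0],[-0.5,0,-0.1,0],[-0.5,0,-0.1,0],[-0.5,0,0,0],[-0.5,0,0,0]]]'

```text
clock: 4.1
position: [0.4772, -0.2252, 0.2319]
ee_rot: [0.999, -0.04, 0.0, 0.0]
ft_force: [0.2, -0.8, -0.8]
gripper_width: 0.0007
gripper_force: 0.0
```

```bash
cat > shot.py <<'E'
import sys
from h import *
# usage: out  name:x,y,w,h,k ...
cv=np.zeros((600,800,3),np.uint8);X0=0
for a in sys.argv[2:]:
    n,q=a.split(':');x,y,w,h,k=[float(v) for v in q.split(',')];x,y,w,h=map(int,(x,y,w,h))
    o=r.get_obs();im=r.get_image(n)[:,:,::-1]
    if n=='wrist': print(o['position'],o['ee_rot'].tolist(),o['clock'])
    c=cv2.resize(im[y:y+h,x:x+w],None,fx=k,fy=k,interpolation=cv2.INTER_CUBIC)
    st=20 if k<6 else 10
    for X in range(-(-x//st)*st,x+w,st):
        cv2.line(c,(int((X-x)*k),0),(int((X-x)*k),6),(0,0,255),1);cv2.putText(c,str(X),(int((X-x)*k),16),0,.35,(0,0,255))
    for Y in range(-(-y//st)*st,y+h,st):
        cv2.line(c,(0,int((Y-y)*k)),(6,int((Y-y)*k)),(0,0,255),1);cv2.putText(c,str(Y),(8,int((Y-y)*k)+4),0,.35,(0,0,255))
    c=c[:600,:800-X0];cv[:c.shape[0],X0:X0+c.shape[1]]=c;X0+=c.shape[1]+4
cv2.imwrite('pics/'+sys.argv[1],cv)
E
python3 shot.py C.png side:300,200,180,215,2.2 top:360,170,180,120,2.2
```

```text
(no output)
```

View pics/C.png

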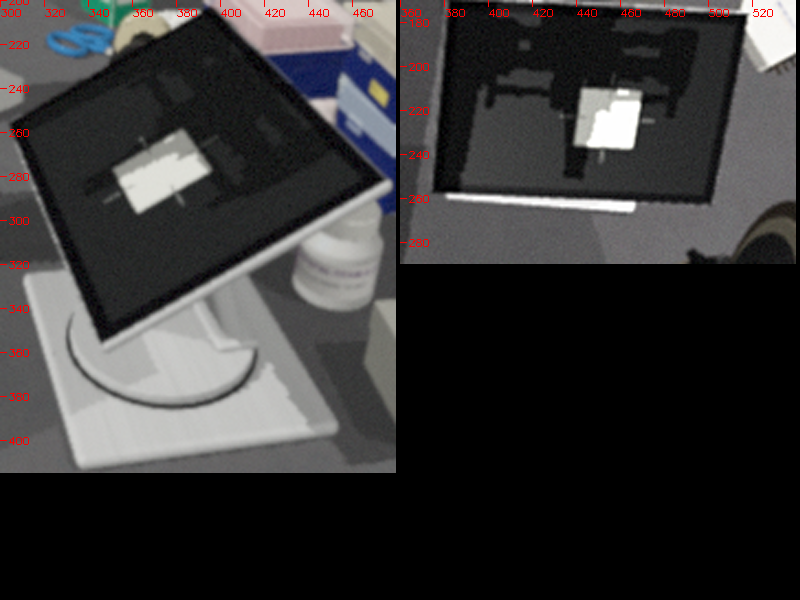

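```bash
sed -e 's/^gs=.*/gs=[[306.8,257.3],[394.1,210],[474.1,284.5],[347.3,354.5]]/;s/^gt=.*/gt=[[375.9,256.4],[381.4,175.5],[515.9,176.4],[500.9,262.3]]/;s/^ps=.*/ps=[[351.4,277.7],[383.2,258.6],[396.4,276.4],[363.2,296.4]]/;s/^pt=.*/pt=[[439.1,236.4],[442.3,209.5],[469.5,210.9],[465.5,238.2]]/' fit.py > fit2.py
echo "
print('patch',glass(s.x[:4],s.x[4:6]).round(4))
print('foot',hit(T,[[381.4,258.6],[466.4,265.5]],.012).round(4),hit(S,[[336.4,411.4],[452,396]],.006).round(4))
plan([.607,.175,.2],32)">>fit2.py
python3 fit2.py | grep -v -e dock -e grip
```

```text
[ 0.65145583 -0.23785668 -0.05297302  1.07459664 -0.01757546 -0.00952684
  0.0046041 ] tilt deg [-3.03513067 61.56985221]
[[-2.7, -1.2], [0.0, -5.5], [-1.0, -2.1], [-0.1, -0.4], [1.0, 0.2], [2.3, -4.9], [1.0, -0.0], [0.7, -1.6], [-0.4, -0.8], [-0.7, 0.3], [-0.2, 0.8], [-0.8, 0.1], [0.1, -1.4], [0.3, -0.2], [0.0, -0.6], [0.1, -2.3]]
corners [[0.572, -0.108, 0.126], [0.725, -0.117, 0.209], [0.712, -0.366, 0.209], [0.559, -0.358, 0.126]]
foot top front [[ 0.5789 -0.1365  0.012 ]
 [ 0.5613 -0.323   0.012 ]] right [[ 0.5923 -0.3256  0.012 ]
 [ 0.5662 -0.3233  0.012 ]]
foot side z0 [[ 0.566  -0.3235  0.006 ]
 [ 0.7328 -0.3367  0.006 ]
 [ 0.585  -0.1359  0.006 ]]
 [0.5817 0.1143 0.026 ]
 [0.5398 0.1887 0.026 ]
 [0.6206 0.2356 0.026 ]]
 [0.6191 0.1999 0.103 ]
 [0.6283 0.1786 0.103 ]
 [0.5842 0.1499 0.103 ]
 [0.5716 0.171  0.103 ]]
patch [[ 0.6327 -0.2545  0.1631]]
foot [[ 0.5817 -0.1372  0.012 ]
 [ 0.563  -0.322   0.012 ]] [[ 0.5661 -0.3227  0.006 ]
 [ 0.7299 -0.3386  0.006 ]]
yaw -4.77 turn -0.3208 shift [ 3.266 -2.682  0.313] clock 4.2
```

Request:
play_rows --targets '[[[0,0,-0.02,-0.0625],[0,0,0,-0.0625],[0,0,0,-0.0625],[0,0,0,-0.0625],[0,0,0,-0.0625]]]' --fingers -1

```text
clock: 4.7
position: [0.4798, -0.2253, 0.2338]
ee_rot: [0.962, 0.272, 0.0, 0.0]
ft_force: [0.6, 0.7, -0.2]
gripper_width: 0.0368
gripper_force: 0.0
```

Request:
play_rows --targets '[[[0.34,-0.3,0,0],[0.34,-0.3,0,0],[0.34,-0.3,0,0],[0.34,-0.3,0,0],[0.34,-0.3,0,0]]]'

```text
clock: 5.2
position: [0.5477, -0.0069, 0.234]
ee_rot: [0.963, 0.269, 0.001, 0.0]
ft_force: [0.5, -0.7, 0.6]
gripper_width: 0.0773
gripper_force: 0.0
```

Request:
play_rows --targets '[[[0.34,-0.3,0,0],[0.34,-0.3,0,0],[0.34,-0.3,0,0],[0.34,-0.3,0,0],[0,0,0,0]]]'

```text
clock: 5.7
position: [0.6007, 0.1728, 0.2334]
ee_rot: [0.962, 0.273, 0.001, -0.002]
ft_force: [-0.0, 1.5, 0.3]
gripper_width: 0.0879
gripper_force: 0.0
```

```bash
python3 shot.py D.png wrist:0,0,640,480,1.25; python3 -c "
from h import *
plan([.601,.175,.2],31)
C=cam('wrist',r.get_obs())
c,s=np.cos(np.radians(31)),np.sin(np.radians(31))
P=[[.601+a*c-b*s,.175+a*s+b*c,z] for z,L in((.103,[(.026,.017),(.026,-.017),(-.026,-.017),(-.026,.017)]),(.026,[(.046,.042),(.046,-.042),(-.046,-.042),(-.046,.042)])) for a,b in L]
print((proj(C,P)*1.25).round(0).tolist())"
```

```text
[0.60073628 0.17276811 0.23337481] [0.9619446596435934, 0.2732323247844956, 0.0007114440877172046, -0.002462178576234714] 5.7
yaw 31.55 turn 0.0048 shift [ 0.035 -0.052  0.331] clock 5.75
[[367.0, 247.0], [416.0, 248.0], [415.0, 319.0], [368.0, 318.0], [345.0, 210.0], [442.0, 211.0], [439.0, 313.0], [347.0, 312.0]]
```

View pics/D.png

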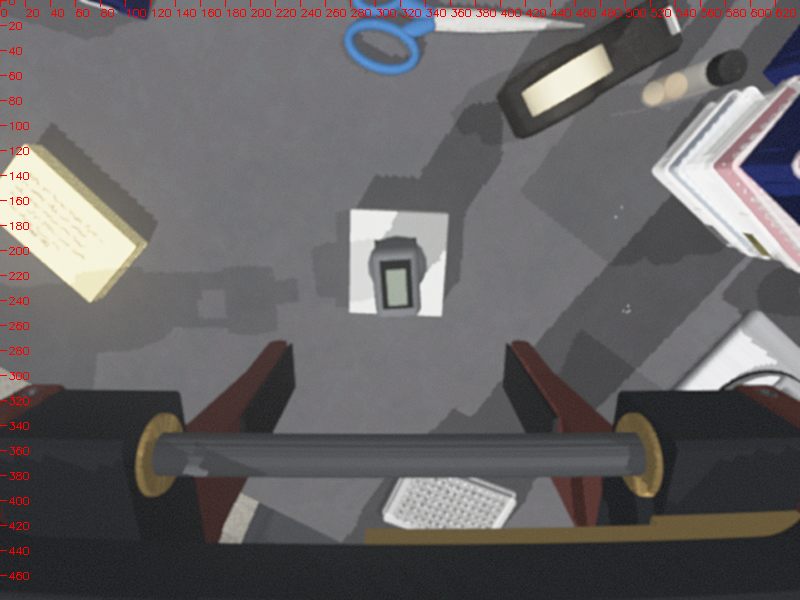

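Request:
play_rows --targets '[[[0.015,0.02,0.4,0],[0,0,0.4,0],[0,0,0.4,0],[0,0,0.3,0],[0,0,0.2,0]]]'

```text
clock: 6.25
position: [0.6023, 0.1609, 0.0609]
ee_rot: [0.963, 0.268, -0.001, 0.0]
ft_force: [-0.4, 0.7, 0.7]
gripper_width: 0.0877
gripper_force: 0.0
```

Request:
play_rows --targets '[[[0,0,0.01,0],[0,0,0,0],[0,0,0,0],[0,0,0,0],[0,0,0,0]]]' --fingers 1 --newtons 12

```text
clock: 6.75
position: [0.6035, 0.1638, 0.0638]
ee_rot: [0.963, 0.269, 0.001, -0.0]
ft_force: [-1.1, 1.6, 0.5]
gripper_width: 0.0514
gripper_force: 0.6
```

Request:
play_rows --targets '[[[0,0,0,0],[0,0,0,0],[0,0,0,0],[0,0,0,0],[0,0,0,0]]]'

```text
clock: 7.25
position: [0.6023, 0.1655, 0.0628]
ee_rot: [0.963, 0.27, 0.0, -0.001]
ft_force: [-2.3, 4.9, 1.7]
gripper_width: 0.0369
gripper_force: 11.8
```

Request:
play_rows --targets '[[[0,-0.04,0,0],[0,-0.03,0,0],[0,0,0,0],[0,0,0,0],[0,0,0,0]]]'

```text
clock: 7.75
position: [0.5989, 0.1689, 0.0622]
ee_rot: [0.963, 0.269, -0.0, 0.0]
ft_force: [-1.1, 1.8, -2.7]
gripper_width: 0.0339
gripper_force: 12.0
```

Request:
play_rows --targets '[[[0,0,-0.04,0],[0,0,-0.04,0],[0,0,0,0],[0,0,0,0],[0,0,0,0]]]'

```text
clock: 8.25
position: [0.5995, 0.1693, 0.0708]
ee_rot: [0.963, 0.269, 0.0, 0.0]
ft_force: [-1.7, 3.3, -0.4]
gripper_width: 0.0341
gripper_force: 12.0
```

Request:
play_rows --targets '[[[-0.05,0,0,0],[-0.05,0,0,0],[-0.05,0,0,0],[0,0,0,0]]]'

```text
clock: 8.65
position: [0.5857, 0.1614, 0.0706]
ee_rot: [0.963, 0.269, -0.0, -0.0]
ft_force: [-0.9, 3.3, -1.0]
gripper_width: 0.034
gripper_force: 12.0
```

Request:
play_rows --targets '[[[-0.06,0,0,0],[-0.06,0,0,0],[-0.06,0,0,0],[-0.06,0,0,0],[0,0,0,0]]]'

```text
clock: 9.15
position: [0.5651, 0.1479, 0.0706]
ee_rot: [0.963, 0.269, -0.0, 0.001]
ft_force: [-0.2, 1.9, -1.1]
gripper_width: 0.0342
gripper_force: 12.0
```

```bash
python3 shot.py E.png side:225,170,110,100,5 wrist:230,120,170,160,1.4
```

```text
[0.5655054  0.14792062 0.07059701] [0.9632142470186513, 0.2687337201938313, -0.00040435641465764094, 0.0005817791386906777] 9.2
```

View pics/E.png

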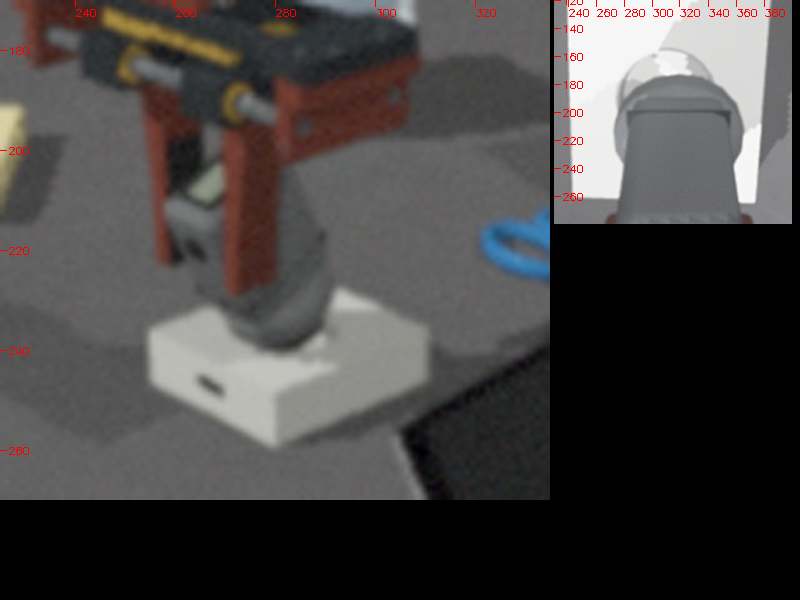

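Request:
play_rows --targets '[[[0,0,0,0],[0,0,-0.2,0],[0,0,-0.4,0],[0,0,-0.5,0],[0,0,-0.5,0]]]' --newtons 25

```text
clock: 9.75
position: [0.5653, 0.1477, 0.2315]
ee_rot: [0.963, 0.269, -0.001, 0.0]
ft_force: [0.8, 0.1, -1.8]
gripper_width: 0.0337
gripper_force: 25.0
```

Request:
play_rows --targets '[[[0,0,-0.2,0.05],[0,0,-0.1,0.05],[0,0,0,0.05],[0,0,0,0.05],[0,0,0,0.05]]]'

```text
clock: 10.25
position: [0.5658, 0.1478, 0.2602]
ee_rot: [1.0, 0.02, -0.0, 0.001]
ft_force: [-1.1, -0.4, -2.0]
gripper_width: 0.0337
gripper_force: 25.0
```

Request:
play_rows --targets '[[[0,0,0,0.045],[0,0,0,0],[0,0,0,0]]]'

```text
clock: 10.55
position: [0.5658, 0.1484, 0.2602]
ee_rot: [1.0, -0.022, -0.0, 0.0]
ft_force: [0.6, 0.7, -1.6]
gripper_width: 0.0343
gripper_force: 25.0
```

```bash
python3 -c "
from h import *
R,_=tabT(0,0,np.radians(-3.1),np.radians(61.5));u=-R[:,0]
p=np.array([.6327,-.2545,.1631])+u*(.065+.04)
print(u,p);plan(p-[0.005,0,.019],-3.1)"
```

```text
[-0.47646052  0.02580418  0.87881711] [ 0.58267165 -0.25179056  0.2553758 ]
yaw -2.47 turn 0.0055 shift [0.335 3.99  0.238] clock 10.55
```

Request:
play_rows --targets '[[[0.04,0.45,0,0.005],[0.04,0.5,0,0],[0.04,0.5,0,0],[0.04,0.5,0,0],[0.04,0.5,0,0]]]'

```text
clock: 11.05
position: [0.5723, -0.0984, 0.2606]
ee_rot: [1.0, -0.026, -0.0, 0.0]
ft_force: [1.2, -0.5, -1.3]
gripper_width: 0.0338
gripper_force: 25.0
```

Request:
play_rows --targets '[[[0.04,0.5,0,0],[0.04,0.5,0,0],[0.04,0.5,0,0],[0,0,0,0],[0,0,0,0]]]'

```text
clock: 11.55
position: [0.5757, -0.2478, 0.2598]
ee_rot: [1.0, -0.028, -0.001, -0.0]
ft_force: [-0.2, 1.3, -1.5]
gripper_width: 0.0335
gripper_force: 25.0
```

```bash
python3 shot.py F.png side:270,170,160,150,3.6 top:400,130,110,140,2; python3 -c "
from h import *
plan([0.5777,-.2518,.2364],-3.1);print(r.get_obs()['position'])"
```

```text
yaw -3.02 turn 0.0007 shift [0.015 0.071 0.238] clock 11.65
[ 0.57660468 -0.24464985  0.26024844]
```

View pics/F.png

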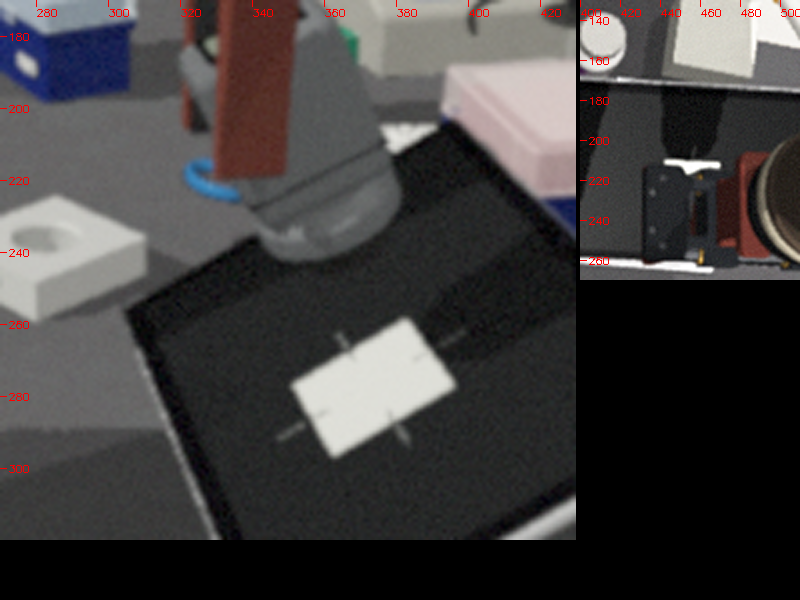

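```bash
cat > mfit.py <<'E'
from h import *
from scipy.optimize import least_squares
S=cam('side');o=r.get_obs();ps=np.radians(yaw(o));P=np.array([.5762,-.2465,.2600+.019])
obs=np.array([[338.3,227.8],[376.9,209.7]])
def M(a):return Rot.from_euler('z',ps).as_matrix()@Rot.from_euler('y',-a).as_matrix() # top leans to -x
def pts(a,d,h,L,yn=-.017):
    return P+(np.array([[-L,yn,.015],[L,yn,.015]])-[d,0,h])@M(a).T
for yn in(-.017,-.026):
  for L in (.022,.024,.026):
    s=least_squares(lambda q:(proj(S,pts(q[0],q[1],q[2],L,yn))-obs).ravel()/1+0,[.5,0,.055])
    a,d,h=s.x;print(yn,L,np.degrees(a).round(2),d.round(4),h.round(4),s.fun.round(1),'face out',(P+M(a)@(np.array([0,0,-.014])-[d,0,h])).round(4))
E
python3 mfit.py
```

```text
-0.017 0.022 23.67 -0.0139 0.0471 [ 2.9 -1.2 -2.9  1.1] face out [ 0.6134 -0.2485  0.2286]
-0.017 0.024 23.34 -0.0141 0.0471 [ 1.3 -0.6 -1.4  0.5] face out [ 0.6133 -0.2485  0.2285]
-0.017 0.026 23.0 -0.0143 0.047 [-0.2  0.1  0.2 -0.1] face out [ 0.6132 -0.2485  0.2284]
-0.026 0.022 23.61 -0.0127 0.0421 [ 2.5 -1.1 -2.6  1. ] face out [ 0.6103 -0.2483  0.2327]
-0.026 0.024 23.27 -0.0129 0.0421 [ 1.  -0.4 -1.   0.4] face out [ 0.6102 -0.2483  0.2326]
-0.026 0.026 22.91 -0.0131 0.042 [-0.5  0.2  0.6 -0.2] face out [ 0.61   -0.2483  0.2325]
```

Request:
play_rows --targets '[[[0.03,0.02,0.2,0],[0.03,0.02,0.2,0],[0.03,0.015,0.2,0],[0,0,0,0],[0,0,0,0]]]'

```text
clock: 12.15
position: [0.585, -0.2504, 0.2009]
ee_rot: [1.0, -0.026, -0.001, -0.0]
ft_force: [-2.0, -0.2, -0.1]
gripper_width: 0.0337
gripper_force: 25.0
```

Request:
play_rows --targets '[[[0,0,0,0],[0,0,0,0]]]'

```text
clock: 12.35
position: [0.5858, -0.2516, 0.2018]
ee_rot: [1.0, -0.027, 0.001, 0.0]
ft_force: [-1.3, 0.2, 0.6]
gripper_width: 0.0341
gripper_force: 25.0
```

```bash
python3 shot.py G.png side:300,190,130,125,6.1 ; python3 -c "
from h import *
o=r.get_obs();print(o['position'],yaw(o),o['ft_force'])"
```

```text
[ 0.58576374 -0.25168569  0.20165812] -3.1280719327130955 [-0.54073901  0.72732025 -0.22062126]
```

View pics/G.png

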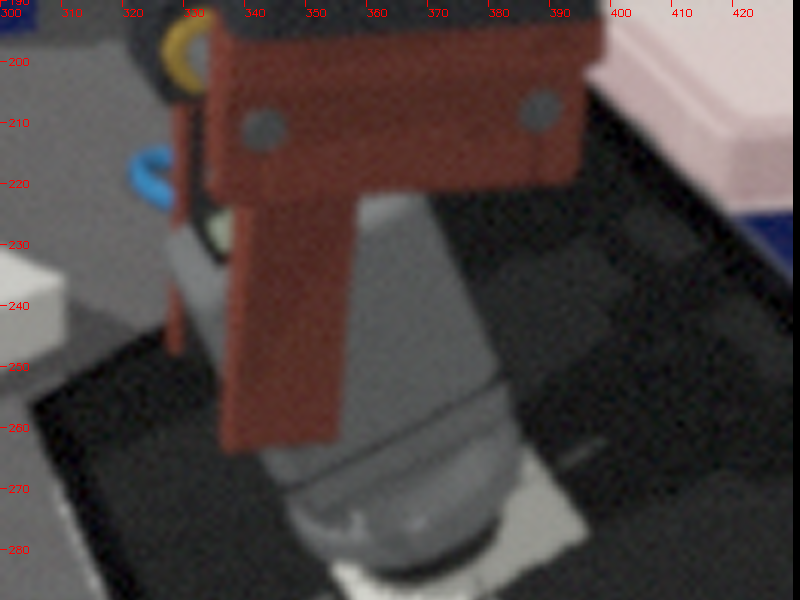

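```bash
sed -i 's/^S=.*/S=cam("side");o=r.get_obs();ps=np.radians(-3.1);P=np.array([.5858,-.2516,.2018+.019])/;s/^obs=.*/obs=np.array([[346.7,270.7],[383.3,252.0]])/' mfit.py; cat >>mfit.py <<'E'
s=least_squares(lambda q:(proj(S,pts(q[0],q[1],q[2],.0255))-obs).ravel(),[.5,0,.055]);a,d,h=s.x
e=lambda z,x:proj(S,P+(np.array([[x,-.017,z]])-[d,0,h])@M(a).T)[0]
# check: grip right edge slope, skirt bottom and patch
k=lambda uv:((uv-[300,190])*6.1).round(0)
print('right edge',k(e(.015,.0255)),k(e(.06,.0255)),'left',k(e(.015,-.0255)),k(e(.06,-.0255)))
t=np.linspace(0,2*np.pi,13)
for zz,rr in((0,.026),(-.014,.0165)):print(zz,k(proj(S,P+(np.c_[rr*np.cos(t),rr*np.sin(t),zz+0*t]-[d,0,h])@M(a).T)).tolist())
E
python3 mfit.py
```

```text
-0.017 0.022 25.68 -0.0152 0.0477 [ 2.7 -1.3 -2.8  1.2] face out [ 0.6261 -0.2538  0.1718]
-0.017 0.024 25.45 -0.0153 0.0477 [ 1.3 -0.6 -1.3  0.6] face out [ 0.6261 -0.2538  0.1717]
-0.017 0.026 25.2 -0.0155 0.0476 [-0.1  0.1  0.1 -0.1] face out [ 0.626  -0.2538  0.1716]
-0.026 0.022 25.63 -0.0144 0.0415 [ 2.4 -1.2 -2.5  1.1] face out [ 0.6227 -0.2536  0.177 ]
-0.026 0.024 25.39 -0.0145 0.0415 [ 1.  -0.5 -1.   0.4] face out [ 0.6227 -0.2536  0.1769]
-0.026 0.026 25.14 -0.0147 0.0415 [-0.5  0.2  0.5 -0.2] face out [ 0.6226 -0.2536  0.1768]
right edge [507. 379.] [433. 205.] left [286. 492.] [204. 322.]
0 [[503.0, 395.0], [468.0, 375.0], [415.0, 375.0], [358.0, 394.0], [311.0, 428.0], [284.0, 469.0], [287.0, 506.0], [319.0, 529.0], [374.0, 531.0], [435.0, 511.0], [486.0, 474.0], [510.0, 431.0], [503.0, 395.0]]
-0.014 [[485.0, 464.0], [463.0, 451.0], [430.0, 450.0], [393.0, 462.0], [363.0, 484.0], [347.0, 510.0], [350.0, 534.0], [371.0, 549.0], [405.0, 550.0], [443.0, 538.0], [474.0, 515.0], [489.0, 488.0], [485.0, 464.0]]
```

Request:
play_rows --targets '[[[0.01,0,0.018,0],[0.01,0,0.018,0],[0,0,0,0],[0,0,0,0]]]' --newtons 8

```text
clock: 12.8
position: [0.5874, -0.2519, 0.1971]
ee_rot: [1.0, -0.027, 0.0, -0.0]
ft_force: [-0.7, 2.7, 3.4]
gripper_width: 0.0337
gripper_force: 8.0
```

Request:
play_rows --targets '[[[0.01,0,0.018,0],[0,0,0,0],[0,0,0,0]]]'

```text
clock: 13.1
position: [0.588, -0.252, 0.195]
ee_rot: [1.0, -0.028, -0.0, -0.0]
ft_force: [-1.4, 2.6, 3.8]
gripper_width: 0.0345
gripper_force: 8.0
```

```bash
cat > ft.py <<'E'
from h import *
L=[];P=[]
for i in range(12):
    r.get_image('wrist');o=r.get_obs();L.append(o['ft_force']);P.append(o['position'])
print('F',np.mean(L,0).round(2),'sd',np.std(L,0).round(2),'pos',np.mean(P,0).round(4),'moment',o['moment'].round(3))
E
python3 ft.py
```

```text
F [-2.77  2.77  2.82] sd [0.52 0.63 0.81] pos [ 0.588 -0.252  0.195] moment [0.787 0.535 0.111]
```

Request:
play_rows --targets '[[[-0.008,0,-0.015,0],[0,0,0,0],[0,0,0,0]]]'

```text
clock: 14.0
position: [0.5873, -0.2525, 0.1966]
ee_rot: [1.0, -0.028, 0.0, 0.0]
ft_force: [-1.1, 0.7, 1.8]
gripper_width: 0.0337
gripper_force: 8.0
```

```bash
python3 ft.py; python3 shot.py H.png side:300,190,130,125,6.1
```

```text
F [-2.49  0.84  2.16] sd [0.32 0.81 0.64] pos [ 0.5873 -0.2524  0.1966] moment [ 0.158  0.406 -0.071]
```

View pics/H.png

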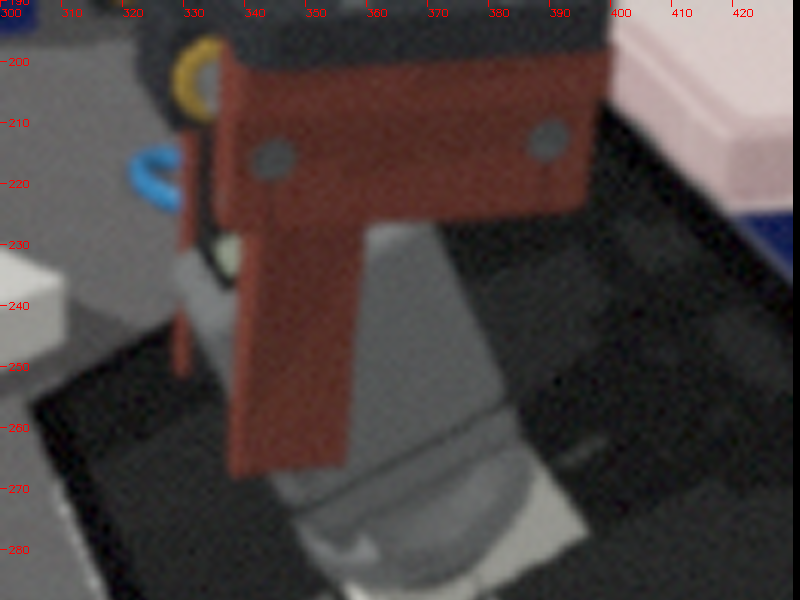

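```bash
sed -e 's/^S=.*/S=cam("side");o=r.get_obs();ps=np.radians(-3.1);P=np.array([.5873,-.2524,.1966+.019])/;s/^obs=.*/obs=np.array([[348.4,273.9],[384.4,256.1]])/' mfit.py > m2.py; python3 m2.py
python3 - <<'E'
# angle from grip right-edge slope, both pictures
import re
exec(open('m2.py').read().split('for yn')[0])
for P,(p,q) in ((np.array([.5858,-.2516,.2208]),((430,195),(500,365))),(np.array([.5873,-.2524,.2156]),((437,225),(505,395)))):
    for a in (22,25,28,31):
        u,v=proj(S,P+(np.array([[.0255,-.017,.065],[.0255,-.017,.02]])-[-.015,0,.055])@M(np.radians(a)).T); print(a,np.degrees(np.arctan2(*(v-u))).round(1),end=' ')
    print('obs',np.degrees(np.arctan2(q[0]-p[0],q[1]-p[1])).round(1))
E
```

```text
-0.017 0.022 24.76 -0.0162 0.0475 [ 2.4 -1.1 -2.5  1. ] face out [ 0.6277 -0.2546  0.1665]
-0.017 0.024 24.49 -0.0163 0.0475 [ 1.  -0.4 -1.   0.4] face out [ 0.6276 -0.2546  0.1664]
-0.017 0.026 24.21 -0.0165 0.0474 [-0.5  0.2  0.5 -0.2] face out [ 0.6275 -0.2546  0.1663]
-0.026 0.022 24.71 -0.0153 0.0412 [ 2.1 -1.  -2.1  0.9] face out [ 0.6242 -0.2544  0.1718]
-0.026 0.024 24.43 -0.0154 0.0412 [ 0.6 -0.3 -0.7  0.3] face out [ 0.6241 -0.2544  0.1717]
-0.026 0.026 24.13 -0.0156 0.0412 [-0.8  0.4  0.8 -0.3] face out [ 0.624  -0.2544  0.1716]
right edge [516. 403.] [446. 229.] left [295. 512.] [216. 342.]
0 [[511.0, 419.0], [476.0, 398.0], [423.0, 397.0], [365.0, 416.0], [317.0, 449.0], [291.0, 489.0], [294.0, 526.0], [326.0, 550.0], [381.0, 553.0], [443.0, 534.0], [493.0, 497.0], [518.0, 455.0], [511.0, 419.0]]
-0.014 [[492.0, 488.0], [470.0, 474.0], [436.0, 472.0], [399.0, 484.0], [369.0, 505.0], [353.0, 531.0], [355.0, 555.0], [376.0, 570.0], [411.0, 572.0], [449.0, 560.0], [480.0, 538.0], [496.0, 511.0], [492.0, 488.0]]
22 19.2 25 22.6 28 26.2 31 29.7 obs 22.4
22 19.2 25 22.7 28 26.2 31 29.7 obs 21.8
```

Request:
play_rows --targets '[[[0,0,0,0],[0,0,0,0],[0,0,0,0],[0,0,0,0]]]' --newtons 4.5

```text
clock: 15.05
position: [0.5873, -0.2523, 0.1966]
ee_rot: [1.0, -0.028, 0.0, 0.0]
ft_force: [-2.6, -1.1, 2.1]
gripper_width: 0.0338
gripper_force: 4.5
```

```bash
cat > edge.py <<'E'
from h import *
def slope(im):
    g=cv2.GaussianBlur(im.astype(float),(0,0),.8);R=np.arange(231,252);C=[]
    for y in R:
        d=-np.diff(g[y,366:392]);k=int(d.argmax());k=min(max(k,1),len(d)-2)
        w=d[k-1:k+2].clip(0);C.append(366.5+(w*[k-1,k,k+1]).sum()/w.sum())
    C=np.array(C);p=np.polyfit(R,C,1);ok=abs(C-np.polyval(p,R))<1;p=np.polyfit(R[ok],C[ok],1)
    return np.degrees(np.arctan(p[0])).round(2),np.polyval(p,240).round(2),ok.sum()
if __name__=='__main__':
    for f in('G','H'):
        a=cv2.imread(f'pics/{f}.png',0)[:600,:793];s=np.zeros((480,640));b=cv2.resize(a,(130,98),interpolation=cv2.INTER_AREA);s[190:288,300:430]=b;print(f,slope(s))
    print('now',slope(np.mean([r.get_image('side').mean(2) for _ in range(4)],0)))
E
python3 edge.py; python3 ft.py
sed -i 's/^def f(q)/K=np.ones((16,1));K[[1,5]]=0\ndef f(q)/;s/return np.r_\[\(.*\)\].ravel()/return (K*np.r_[\1]).ravel()/' fit2.py; python3 fit2.py|head -2
```

```text
G (np.float64(22.38), np.float64(377.18), np.int64(20))
H (np.float64(24.21), np.float64(376.74), np.int64(21))
now (np.float64(23.91), np.float64(376.7), np.int64(21))
F [-2.39 -0.6   1.97] sd [0.61 0.53 0.49] pos [ 0.5873 -0.2523  0.1966] moment [-0.233  0.43  -0.043]
[ 0.65234295 -0.23839108 -0.06194767  1.07129852 -0.01715356 -0.01015567
  0.00429625] tilt deg [-3.5493401  61.38088386]
```

Request:
play_rows --targets '[[[0.006,0,0.012,0],[0,0,0,0],[0,0,0,0]]]' --newtons 4

```text
clock: 16.15
position: [0.5878, -0.2522, 0.1952]
ee_rot: [1.0, -0.028, -0.0, -0.0]
ft_force: [-3.9, -0.6, 1.5]
gripper_width: 0.0342
gripper_force: 4.0
```

```bash
python3 edge.py|tail -1; python3 ft.py
```

```text
now (np.float64(24.31), np.float64(376.35), np.int64(21))
F [-3.72 -0.64  1.97] sd [0.57 0.45 0.48] pos [ 0.5878 -0.2521  0.1953] moment [-0.14   0.924 -0.055]
```

Request:
play_rows --targets '[[[-0.009,0,0.005,0],[-0.009,0,0.005,0],[0,0,0,0],[0,0,0,0]]]'

```text
clock: 17.35
position: [0.5864, -0.2521, 0.1945]
ee_rot: [1.0, -0.028, 0.0, 0.0]
ft_force: [-2.6, -1.0, 2.3]
gripper_width: 0.0338
gripper_force: 4.0
```

```bash
python3 edge.py|tail -1; python3 ft.py
```

```text
now (np.float64(25.72), np.float64(375.02), np.int64(21))
F [-2.1  -0.58  2.  ] sd [0.53 0.44 0.44] pos [ 0.5862 -0.2521  0.1944] moment [-0.237  0.377 -0.068]
```

Request:
play_rows --targets '[[[-0.012,0,0,0],[0,0,0,0],[0,0,0,0],[0,0,0,0]]]' --newtons 5

```text
clock: 18.55
position: [0.585, -0.252, 0.1944]
ee_rot: [1.0, -0.028, 0.0, 0.0]
ft_force: [-1.8, -1.3, 1.5]
gripper_width: 0.0344
gripper_force: 5.0
```

```bash
python3 edge.py|tail -1; python3 ft.py; python3 - <<'E'
from h import *
im=np.mean([r.get_image('side') for _ in range(3)],0).astype(np.uint8);cv2.imwrite('pics/I_raw.png',im[:,:,::-1])
# patch white pixels still visible (rows 255..300), predicted patch quad in the tablet pose set
g=im.min(2)[250:302,340:402]
m=(g>110).astype(np.uint8);n,l,st,_=cv2.connectedComponentsWithStats(m);print(st[1:])
E
```

```text
now (np.float64(27.27), np.float64(374.06), np.int64(21))
F [-1.16 -0.93  1.2 ] sd [0.47 0.31 0.41] pos [ 0.585  -0.252   0.1944] moment [-0.273  0.159 -0.059]
[[ 17  15  38  32 288]]
```

```bash
python3 -c "
from station import r
print(r.sign_off())"
```

```text
the job is handed in; nothing more can be done
None
```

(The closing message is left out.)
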